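Work the paddle out of the covered catch pan

TASK

The wooden paddle has slid under the clear cover of the steel catch pan and is longer than the opening in that cover. Take hold of it through the opening, tilt it so that one end comes out first, draw it all the way out and finish while still holding it in the gripper, the whole paddle about a hand's breadth (100 mm) or more above the cover and touching nothing else. Do not disturb the half coconut, the jar or the mug standing around.

Things in the scene. Friction and masses are not known exactly. Their poses are not given: they have to be found in the camera images.
- pan: Stainless catch pan fixed to the counter, 500 long (own x), 240 wide (own y), walls 4 thick, origin at the centre of its underside, z up. Inner floor 6 above the counter. A rigid clear plastic cover, 6 thick, lies on the rim 64 to 70 above the counter, closed all over but for a central opening. Carrying handles stick out 26 at both ends, below the cover.
- opening (a point): Centre of the cover's opening, level with the cover's top face (70 above the counter). The opening is a rectangle, 200 along the pan's x (x -100..100), 150 along its y (y -75..75), with a flush dark steel edging. Axes as the pan's.
- paddle: Loose wooden paddle, 300 long, 0.1 to 0.2 kg, flat on the pan's floor, roughly along the pan's x, both ends 10 to 90 under the cover. Origin: underside at half length; x towards the blade, z up. Handle: square bar 22 x 22, x -150 to 60. Blade: 60 wide (y), 12 thick, x 54 to 150, at mid-height of the handle. Centre line 11 above the origin; centre of mass at x = +15.
- handle_end (a point): Middle of the end face of the paddle's handle (x = -150, on the centre line).
- blade_end (a point): Middle of the end face of the paddle's blade (x = +150, on the centre line).
- half_coconut: Bystander: half coconut shell lying dome up, brown, 96 across, 51 high. Origin: centre of its underside.
- jar: Bystander: closed jar, 72 across, 100 high. Origin: centre of its underside.
- mug: Bystander: aluminium mug, 76 across, 85 high, handle at its +y side. Origin: centre of its underside.

How it is judged:
On the way:
1. the paddle is tilted through the opening: one end above the cover, the other still below it (((height (world z) of blade_end above 0.09 m and height (world z) of handle_end below 0.06 m) or (height (world z) of handle_end above 0.09 m and height (world z) of blade_end below 0.06 m))), for 0.1 s.
At the end, for the whole second after the job is handed in: The paddle is held still in the gripper (slower than 30 mm/s, fingers pressing on it with over 1 N), the middles of both its ends at least 80 mm above the top of the cover (150 mm above the counter), and it touches neither the pan nor any bystander (height (world z) of each of blade_end, handle_end above 0.15 m and contact force between the fingers and paddle above 1 N and contact force between paddle and pan below 0.1 N and linear speed of paddle below 0.03 m/s and contact force between paddle and half_coconut below 0.1 N and contact force between paddle and jar below 0.1 N and contact force between paddle and mug below 0.1 N); the arm keeps its last pose, push and grip.
It fails at once if a bystander is shifted by more than 25 mm or tipped over (distance of any of half_coconut, jar, mug from where it was at the start of the episode above 0.025 m or angle between any of half_coconut, jar, mug's own z axis and vertical above 0.35 rad).
It also fails if it takes over 43 s, if anything falls off the work surface, if the arm or the gripper's body presses on something with over 40 N, if the wrist force passes 120 N, or if a joint passes its speed limit or range.

ROBOT

A 7-joint arm with a two-finger parallel gripper is mounted at the origin on the work surface. World frame = base frame: x ahead of the robot, y to its left, z up, the work surface at z = 0. Lengths are in m, angles in rad, forces in N, time in s.
With the tool pointing down it reaches from about 0.4 to 0.875 m from the base axis. Payload 19.3 kg.
Tool frame: the origin (TCP) lies midway between the tips of the shut fingers; the grasp point (between the pads) lies 19 mm behind it; z points along the fingers, y is the line along which they close (so a half turn about z gives the same grasp; the last joint's range is limited). The gripper opens to 85 mm and grips with 20 to 120 N. Pads are 22 mm wide; open, the fingers measure 114 mm over their backs; the gripper's body (76 mm by 85 mm) begins 54 mm behind the grasp point. The pads swing forward as they close: fully open they stand 13 mm farther back than shut.
Start: joints at [-1.293, 0.521, -0.036, 1.599, 0.021, 1.021, -0.113], TCP at [0.213, 0.588, 0.231] pointing down, gripper open.
Joint ranges: [-2.91, 2.91], [-0.3, 2.13], [-1.5, 1.42], [0.17, 2.43], [-1.26, 4.41], [0.16, 1.93], [-2.52, 2.52]. Speed limits (rad/s): [1.89, 1.89, 2.39, 2.39, 3.01, 3.01, 3.01].

INTERFACE

Orientations are given as [roll, pitch, yaw] about the fixed x, y, z axes, in that order (R = Rz(yaw) Ry(pitch) Rx(roll)).
In Python, from workcell import * gives the robot as it stands. The module is installed in compiled form; this text tells all that it offers.
- The arm moves only by the tool play_rows, never from a script. Its argument "deltas" is a list of rows, each a list of 7 numbers: the shift along the tool's x, y, z in units of 500 mm (1.0 is 500 mm), then the turn, a rotation vector about the tool's x, y, z in units of 120 degrees (1.0 is 120 degrees), then the closure, from 0 (fully open) to 1 (shut). A call has 1 to 10 rows; each row is the pose to reach, as a shift and turn from the pose commanded when the call began, along the tool's axes at that moment; what a row does not reach only later rows make up. A row lasts 1/10 s, in which the tool goes at most 50 mm and 8.59 degrees, less where a joint would pass 70% of its speed; a pose out of reach is approached as far as the arm can. A call with a number of a shift or a turn outside -1 to 1 is refused whole. A call with a gripper value outside its range is refused whole. The fingers move at their own pace and stop on an object; "newtons" is the grip in N (left out, the last holds). Time passes only in rows, so rows that repeat a pose let the fingers close. It gives the time, the measured TCP pose, the force, the opening and the grip force at its end, in the units of the state.
- observe(): the state, without advancing time (a new reading comes with each control period).
- grab_frame(name): name is "side" or "top" or "wrist"; returns the picture (480x640x3 uint8, red, green, blue); there is no depth.
- get_calibration(name): a dict with "fovy" (degrees; the focal length in pixels is half the picture's height over the tangent of half this angle, whatever the lens; pixels are square), "cx", "cy" (the principal point, pixels), "xyz" and "rotation" of the camera in the world. Camera axes: x right, y down, z forward; pixel columns grow to the right and rows downward; lengths in m; the calibration is good to about 2 mm. A picture is of the moment at which its call begins: read the wrist's pose just before it. get_calibration takes no time and is no camera call; for the wrist camera it gives the pose at the moment of the call.
- job_done(): hands the job in; it is judged then, once.
The state is a dict: "clock": time; "qpos": joint angles; "qd": joint speeds; "joint_efforts": joint torques, N m; "position": TCP position; "tool_rot": TCP orientation; "force": force on the tool from outside, world axes, zero at the start; "moment": the same for the moment, N m; "grip_width": finger opening in m; "finger_force": force on a finger pad.
Only numpy, scipy, OpenCV 4.12 (cv2) and the standard library are available. Lean on these libraries where they do the work, as an engineer would, in place of code of your own. Each camera call takes 0.05 s, during which the arm holds its last target. There are 200 camera calls.

## Working session

There is one attempt and no reset: what is moved stays moved. The work goes in short steps, Python scripts to look and compute and a tool call to move; the robot and the scene stay as the last step left them, time stands still between calls to the robot, and variables do not carry over. Pictures are saved under pics/ and viewed, at most 10 in all, crops included, and the job is handed in when it is done.

Besides the shell and the picture viewer there is one more tool, called after ">>>" as a command line: name --pt "numbers of a row" for each row, then --argument value for the rest. play_rows: Moves the arm, as the interface text tells. Its arguments: {"type":"object","properties":{"deltas":{"type":"array"},"newtons":{"type":"number"}},"required":["deltas"]}

```bash
mkdir -p pics; python3 - <<'E'
from workcell import *
import cv2
for n in ["top","side"]:
    c=get_calibration(n);print(n,c)
    cv2.imwrite(f"pics/{n}0.png",grab_frame(n)[:,:,::-1])
print(observe())
E
```

```text
top {'fovy': 44.55818690876931, 'cx': 316.3556271298948, 'cy': 242.77641860943817, 'xyz': array([ 0.45082528, -0.01907447,  1.65606068]), 'rotation': array([-3.02179121,  0.01961095, -1.57344771])}
side {'fovy': 53.09598646620378, 'cx': 318.06324872136076, 'cy': 237.54017756845187, 'xyz': array([ 0.58564767, -0.83574238,  0.76923345]), 'rotation': array([-2.25001773,  0.01166513, -0.07978811])}
{'clock': 0.1, 'qpos': array([-1.29318871,  0.52196897, -0.03632221,  1.59994141,  0.02122353,
        1.02106907, -0.11282083]), 'qd': array([ 2.65843260e-04,  3.87386291e-04,  8.78439282e-04,  9.90546099e-05,
       -2.51436859e-04,  2.40469058e-05, -4.00357685e-04]), 'joint_efforts': array([ 3.52415089e-03, -9.28478551e+01,  1.98391534e+00, -3.70526969e+01,
        1.81482697e-02,  5.33021157e-03,  3.70880355e-05]), 'position': array([0.2129645 , 0.58728985, 0.2307777 ]), 'tool_rot': array([-3.14059559e+00,  9.11317132e-05,  2.79376087e+00]), 'force': array([ 0.02928204, -0.11245615,  0.84310324]), 'moment': array([-0.06370401, -0.01067735, -0.01966479]), 'finger_force': 0.0, 'grip_width': 0.08531419780803999}
```

View pics/top0.png

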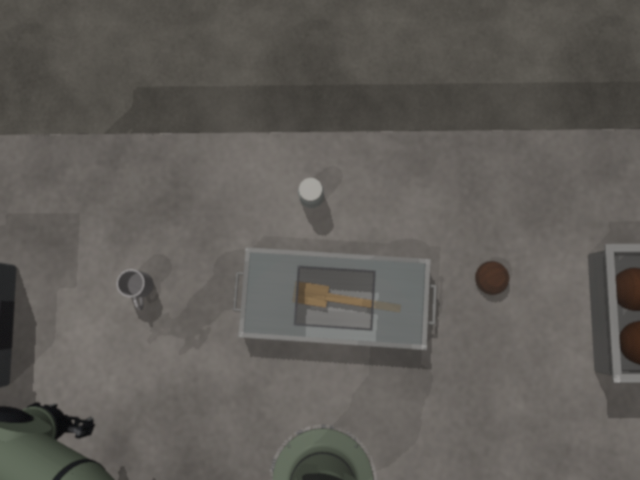

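View pics/side0.png

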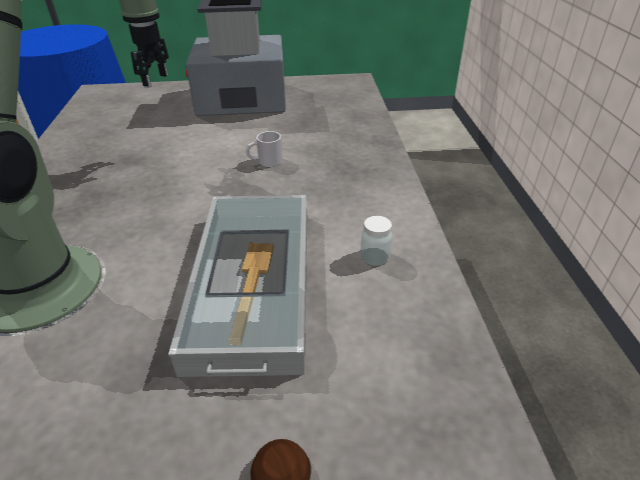

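The top view shows the pan centred near (336,298), its long axis across the image (world y). The opening spans about (297,266) to (374,330). The blade end is at about (297,292) and the handle end at about (400,307). The side view agrees. The mug, jar and coconut are well clear of the pan.

```bash
cat > h.py <<'E'
from workcell import *
import numpy as np, cv2
from scipy.spatial.transform import Rotation as R
def ray(c,u,v,z):
    f=240/np.tan(np.radians(c["fovy"])/2)
    d=R.from_euler("xyz",c["rotation"]).apply([(u-c["cx"])/f,(v-c["cy"])/f,1])
    o=np.array(c["xyz"]); return o+d*(z-o[2])/d[2]
def wood(im):
    h=cv2.cvtColor(im,cv2.COLOR_RGB2HSV)
    m=cv2.inRange(h,(8,75,60),(28,255,255))
    n,l,s,_=cv2.connectedComponentsWithStats(m)
    return l,s
E
python3 - <<'E'
from h import *
im=cv2.imread("pics/top0.png")[:,:,::-1].copy();c=get_calibration("top")
l,s=wood(im)
m=np.zeros(im.shape[:2],np.uint8)
for i in range(1,len(s)):
    x,y,w,h,a=s[i]
    if a>5 and 240<x<430 and 250<y<345: print(s[i]); m[l==i]=255
pts=cv2.findNonZero(m); print(cv2.minAreaRect(pts))
b=cv2.boxPoints(cv2.minAreaRect(pts)); print([ray(c,*p,.017).round(3) for p in b])
yx=pts[:,0,:]; P=np.array([ray(c,*p,.017)[:2] for p in yx])
# handle axis from right part
H=P[(P[:,1]<np.quantile(P[:,1],.5))]; print("y range",P[:,1].min(),P[:,1].max()); k=np.polyfit(H[:,1],H[:,0],1); print("handle x=k0*y+k1",k)
for n,q in dict(o1=(297,266),o2=(375,270),o3=(374,330),o4=(294,326)).items(): print(n,ray(c,*q,.07).round(3))
for n,q in dict(p1=(246,248),p2=(430,259),p3=(427,349),p4=(240,339)).items(): print(n,ray(c,*q,.07).round(3))
for n,q,z in (("jar",(311,190),.1),("mug",(131,284),.085),("coc",(492,278),.03)): print(n,ray(c,*q,z).round(3))
sc=get_calibration("side")
for n,q in dict(o1=(216,231),o2=(289,230),o3=(284,297),o4=(207,294)).items(): print("side",n,ray(sc,*q,.07).round(3))
print("side blade,handle",ray(sc,261,242,.02).round(3),ray(sc,235,342,.015).round(3))
E
```

```text
[298 283  74  24 922]
((334.53997802734375, 297.219970703125), (74.10479736328125, 21.213205337524414), 8.130102157592773)
[array([0.481, 0.069, 0.017]), array([0.539, 0.06 , 0.017]), array([ 0.509, -0.144,  0.017]), array([ 0.451, -0.135,  0.017])]
y range -0.1389782382210445 0.06416476570700719
handle x=k0*y+k1 [0.18845131 0.5022877 ]
o1 [0.579 0.064 0.07 ]
o2 [ 0.567 -0.147  0.07 ]
o3 [ 0.406 -0.142  0.07 ]
o4 [0.417 0.072 0.07 ]
p1 [0.628 0.204 0.07 ]
p2 [ 0.596 -0.296  0.07 ]
p3 [ 0.356 -0.282  0.07 ]
p4 [0.383 0.217 0.07 ]
jar [0.782 0.025 0.1  ]
mug [0.531 0.511 0.085]
coc [ 0.546 -0.472  0.03 ]
side o1 [0.408 0.076 0.07 ]
side o2 [0.58  0.063 0.07 ]
side o3 [ 0.563 -0.155  0.07 ]
side o4 [ 0.407 -0.132  0.07 ]
side blade,handle [0.51  0.086 0.02 ] [ 0.462 -0.216  0.015]
```

```bash
cat >> h.py <<'E'
def row(p,rpy,s=None):
    "delta row from the current pose to world pose (rpy in deg)"
    s=s or observe(); T=R.from_euler("xyz",s["tool_rot"]); G=R.from_euler("xyz",rpy,degrees=True)
    return np.r_[T.inv().apply(np.array(p)-s["position"])/.5,(T.inv()*G).as_rotvec()/np.radians(120)].round(3)
E
python3 -c "
from h import *
print(row([.42,.27,.26],[180,0,123]).tolist())
c=get_calibration('top');print(ray(c,400,307,.017),ray(c,297,292,.017))"
```

```text
[-0.606, -0.455, -0.058, -0.0, 0.0, 0.309]
[ 0.46762743 -0.21907457  0.017     ] [0.51008372 0.06697461 0.017     ]
```

>>> play_rows --pt "-0.606 -0.455 -0.058 0 0 0.309 0" --pt "-0.606 -0.455 -0.058 0 0 0.309 0" --pt "-0.606 -0.455 -0.058 0 0 0.309 0" --pt "-0.606 -0.455 -0.058 0 0 0.309 0" --pt "-0.606 -0.455 -0.058 0 0 0.309 0" --pt "-0.606 -0.455 -0.058 0 0 0.309 0" --pt "-0.606 -0.455 -0.058 0 0 0.309 0" --pt "-0.606 -0.455 -0.058 0 0 0.309 0" --pt "-0.606 -0.455 -0.058 0 0 0.309 0" --pt "-0.606 -0.455 -0.058 0 0 0.309 0"

```text
clock: 1.1
position: [0.4204, 0.2701, 0.2602]
tool_rot: [-3.141, -0.0, 2.145]
force: [-0.4, 0.6, 0.2]
grip_width: 0.0854
finger_force: 0.0
```

```bash
python3 -c "
from h import *
s=observe();print(s['clock'],s['position'],np.degrees(s['tool_rot']),s['qpos'])
print(row([.489,-.037,.26],[180,0,81]).tolist())"
```

```text
1.1 [0.42039184 0.27014276 0.26020899] [-1.79989751e+02 -1.11138490e-02  1.22921101e+02] [-0.86330528  0.29280348  0.21690948  1.89793451 -0.07621593  0.9588736
 -0.03692808]
[-0.59, -0.219, 0.0, -0.0, -0.0, 0.349]
```

>>> play_rows --pt "-0.59 -0.219 0 0 0 0.349 0.2" --pt "-0.59 -0.219 0 0 0 0.349 0.2" --pt "-0.59 -0.219 0 0 0 0.349 0.2" --pt "-0.59 -0.219 0 0 0 0.349 0.2" --pt "-0.59 -0.219 0 0 0 0.349 0.2" --pt "-0.59 -0.219 0 0 0 0.349 0.2" --pt "-0.59 -0.219 0 0 0 0.349 0.2" --pt "-0.59 -0.219 0 0 0 0.349 0.2" --pt "-0.59 -0.219 0 0 0 0.349 0.2"

```text
clock: 2.0
position: [0.4891, -0.0352, 0.26]
tool_rot: [-3.141, -0.0, 1.417]
force: [0.2, 0.8, -0.6]
grip_width: 0.0687
finger_force: 0.0
```

```bash
python3 -c "
from h import *
s=observe();print(s['clock'],s['position'],np.degrees(s['tool_rot']),s['qpos'],s['grip_width'])
c=get_calibration('wrist');print(c)
cv2.imwrite('pics/w1.png',grab_frame('wrist')[:,:,::-1])
"
```

```text
2.0 [ 0.489061   -0.03518885  0.25997772] [-1.79957224e+02 -1.19209045e-02  8.11926473e+01] [-0.44597366  0.30082142  0.49865163  1.92989534 -0.17500273  0.95370135
 -0.01803066] 0.06872601176055598
{'fovy': 60.45482945780202, 'cx': 323.8955555807162, 'cy': 240.95330257691919, 'xyz': array([0.49987527, 0.03405245, 0.40242882]), 'rotation': array([ 2.86177250e+00,  2.44205629e-04, -1.53051896e-01])}
```

View pics/w1.png

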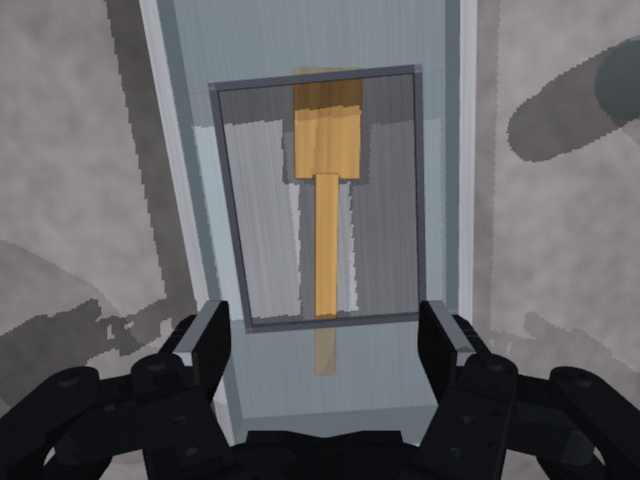

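The wrist view shows the blade end at (328,68), the blade shoulder at row 179, and the handle running down column 327 to its end at (325,375). The opening's corners are at (211,84), (421,67), (427,319) and (248,330).

```bash
python3 -c "
from h import *
c=get_calibration('wrist')
b=ray(c,328,68,.017);h=ray(c,325,375,.017)
print('blade',b,'handle',h,np.linalg.norm(b-h),np.degrees(np.arctan2(b[1]-h[1],b[0]-h[0])))
print('shoulder',ray(c,327,179,.023),'hl',ray(c,327.5,175,.028),ray(c,326,312,.028), 'w',np.linalg.norm(ray(c,315,240,.028)-ray(c,338,240,.028)))
for q in ((211,84),(421,67),(427,319),(248,330)): print(ray(c,*q,.07))
"
```

```text
blade [0.51016323 0.07896897 0.017     ] handle [ 0.46138821 -0.223296    0.017     ] 0.30617497432051105 80.8334774594226
shoulder [ 0.49499234 -0.01522781  0.023     ] hl [ 0.49604199 -0.01107534  0.028     ] [ 0.47432617 -0.1449551   0.028     ] w 0.0217421215712223
[0.41951302 0.07515177 0.07      ]
[0.57768802 0.06296587 0.07      ]
[ 0.56482576 -0.14516345  0.07      ]
[ 0.40548911 -0.13170003  0.07      ]
```

```bash
python3 -c "
from h import *
s=observe();print(s['position'])
print(row([.489,-.050,.10],[180,0,80.8]).tolist(),row([.489,-.050,.007],[180,0,80.8]).tolist())"
```

```text
[ 0.4890392  -0.03487927  0.26004974]
[-0.03, 0.005, 0.32, -0.0, -0.0, 0.004] [-0.03, 0.005, 0.506, -0.0, -0.0, 0.004]
```

>>> play_rows --pt "-0.03 0.005 0.1 0 0 0.004 0.4" --pt "-0.03 0.005 0.2 0 0 0.004 0.4" --pt "-0.03 0.005 0.3 0 0 0.004 0.4" --pt "-0.03 0.005 0.36 0 0 0.004 0.4" --pt "-0.03 0.005 0.4 0 0 0.004 0.4" --pt "-0.03 0.005 0.44 0 0 0.004 0.4" --pt "-0.03 0.005 0.47 0 0 0.004 0.4" --pt "-0.03 0.005 0.49 0 0 0.004 0.4" --pt "-0.03 0.005 0.506 0 0 0.004 0.4" --pt "-0.03 0.005 0.506 0 0 0.004 0.4"

```text
clock: 3.05
position: [0.489, -0.0512, 0.0068]
tool_rot: [-3.141, -0.0, 1.408]
force: [0.1, 0.2, -0.2]
grip_width: 0.0509
finger_force: 0.0
```

>>> play_rows --pt "0 0 0 0 0 0 1" --pt "0 0 0 0 0 0 1" --pt "0 0 0 0 0 0 1" --pt "0 0 0 0 0 0 1" --pt "0 0 0 0 0 0 1" --pt "0 0 0 0 0 0 1" --newtons 70

```text
clock: 3.65
position: [0.4897, -0.0518, 0.0081]
tool_rot: [3.141, -0.0, 1.407]
force: [-1.9, 1.1, 8.1]
grip_width: 0.0205
finger_force: 69.1
```

>>> play_rows --pt "0 0 -0.004 0 0 0 1" --pt "0 0 -0.008 0 0 0 1" --pt "-0.01 0 -0.008 0 0 0 1" --pt "-0.025 0 -0.008 0 0 0 1" --pt "-0.04 0 -0.008 0 0 0 1" --pt "-0.055 0 -0.008 0 0 0 1" --pt "-0.07 0 -0.008 0 0 0 1" --pt "-0.07 0 -0.008 0 0 0 1" --pt "-0.07 0 -0.008 0 0 0 1"

```text
clock: 4.55
position: [0.4835, -0.0865, 0.0113]
tool_rot: [-3.142, -0.0, 1.407]
force: [-0.2, -0.2, -2.2]
grip_width: 0.0205
finger_force: 68.5
```

```bash
python3 -c "
from h import *
s=observe();print(s['clock'],s['position'],np.degrees(s['tool_rot']),s['qpos'],s['force'])
c=get_calibration('wrist')
cv2.imwrite('pics/w2.png',grab_frame('wrist')[:,:,::-1])
"
```

```text
4.55 [ 0.48354924 -0.08651031  0.01126856] [-1.79995045e+02 -7.53448466e-03  8.06060316e+01] [-0.12462764  0.70736046  0.24403924  2.09473656 -0.42995339  0.38657615
  0.30011499] [-0.19049531 -0.16063046 -2.1908289 ]
```

View pics/w2.png

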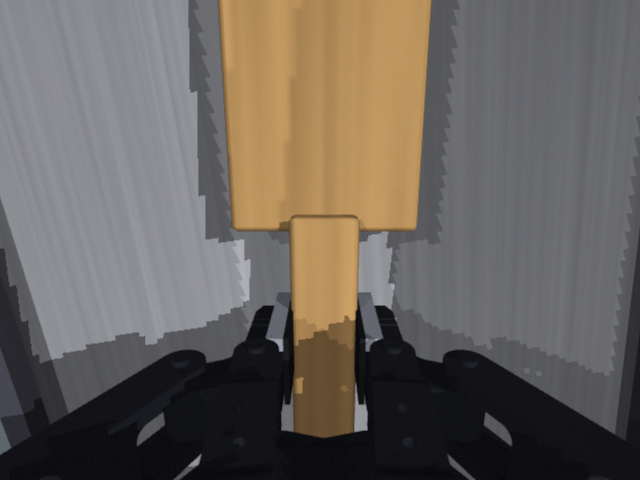

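The grip is firm. The shoulder is at row 230, the handle sits centred between the pads at column 325, and the paddle is raised. Next I tilt the blade up.

>>> play_rows --pt "0 0 -0.01 0 0.015 0 1" --pt "0 0 -0.021 0 0.029 0 1" --pt "0 0 -0.031 0 0.044 0 1" --pt "0 0 -0.041 0 0.058 0 1" --pt "-0.001 0 -0.052 0 0.073 0 1" --pt "-0.002 0 -0.062 0 0.0875 0 1" --pt "-0.004 0 -0.072 0 0.102 0 1" --pt "-0.006 0 -0.082 0 0.117 0 1" --pt "-0.006 0 -0.082 0 0.117 0 1" --pt "-0.006 0 -0.082 0 0.117 0 1"

```text
clock: 5.6
position: [0.4831, -0.0893, 0.0522]
tool_rot: [3.142, -0.244, 1.407]
force: [0.5, 0.4, -2.0]
grip_width: 0.0204
finger_force: 68.6
```

```bash
python3 -c "
from h import *
s=observe();print(s['clock'],s['position'],np.degrees(s['tool_rot']),s['qpos'],s['force'],s['moment'])
T=R.from_euler('xyz',s['tool_rot'])
for d in (-.169,.131): print(s['position']+T.apply([d,0,-.009]))
cv2.imwrite('pics/s3.png',cv2.resize(grab_frame('side')[180:400,140:420,::-1],None,fx=2,fy=2))
"
```

```text
5.6 [ 0.48310982 -0.08926295  0.05217921] [179.9996154  -14.00240306  80.61891223] [ 0.20588946  0.62979224  0.02367673  2.06058053 -0.53019648  0.52854505
  0.53197354] [ 0.54295407  0.41930873 -2.02988841] [-0.32967092  0.03991382 -0.02171071]
[ 0.45602629 -0.2531967   0.0200201 ]
[0.50347335 0.033996   0.09260888]
```

View pics/s3.png

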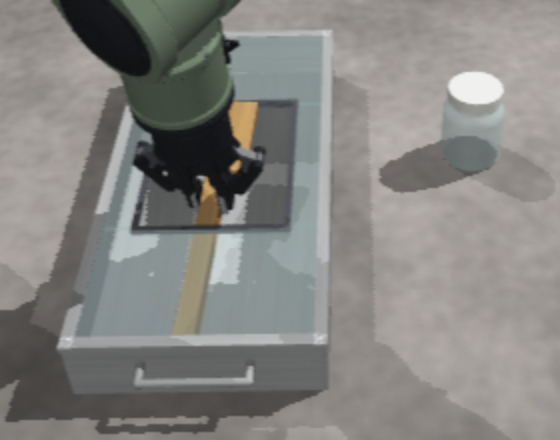

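The side view shows the blade rising through the opening at crop pixel (245,110), with the handle end still under the cover at (185,330). Nothing is in contact (the 2 N reading is the paddle's weight). Now I draw it out along its own axis.

>>> play_rows --pt "0.03 0 0 0 0 0 1" --pt "0.06 0 0 0 0 0 1" --pt "0.09 0 0 0 0 0 1" --pt "0.12 0 0 0 0 0 1" --pt "0.16 0 0 0 0 0 1" --pt "0.2 0 0 0 0 0 1" --pt "0.24 0 0 0 0 0 1" --pt "0.28 0 0 0 0 0 1" --pt "0.3 0 0 0 0 0 1" --pt "0.3 0 0 0 0 0 1"

```text
clock: 6.65
position: [0.5067, 0.0564, 0.0889]
tool_rot: [3.141, -0.245, 1.411]
force: [-0.2, -1.0, -2.2]
grip_width: 0.0207
finger_force: 68.6
```

```bash
python3 -c "
from h import *
s=observe();print(s['clock'],s['position'],np.degrees(s['tool_rot']),s['qpos'],s['force'])
T=R.from_euler('xyz',s['tool_rot'])
for d in (-.169,.131): print(s['position']+T.apply([d,0,-.009]))
p=s['position']
print(row(p+[0,0,.2],[180,-14,80.6],s).tolist())
"
```

```text
6.65 [0.5067383  0.05635379 0.08893461] [179.98040651 -14.06140725  80.82160592] [-0.11457192  0.55677193  0.05269465  2.06088235 -0.5453644   0.53258801
  0.24304944] [-0.2399264  -1.01582359 -2.15895421]
[ 0.48023721 -0.10764148  0.05660441]
[0.52665602 0.17964333 0.12949292]
[0.097, 0.0, -0.388, -0.0, -0.001, 0.002]
```

>>> play_rows --pt "0.01 0 -0.04 0 0 0 1" --pt "0.02 0 -0.08 0 0 0 1" --pt "0.03 0 -0.12 0 0 0 1" --pt "0.04 0 -0.16 0 0 0 1" --pt "0.05 0 -0.2 0 0 0 1" --pt "0.06 0 -0.24 0 0 0 1" --pt "0.075 0 -0.3 0 0 0 1" --pt "0.085 0 -0.34 0 0 0 1" --pt "0.085 0 -0.34 0 0 0 1" --pt "0.085 0 -0.34 0 0 0 1"

```text
clock: 7.65
position: [0.5065, 0.0537, 0.2634]
tool_rot: [-3.141, -0.245, 1.407]
force: [-0.6, 0.2, -1.9]
grip_width: 0.0204
finger_force: 68.9
```

>>> play_rows --pt "0 0 0 0 0 0 1" --pt "0 0 0 0 0 0 1" --pt "0 0 0 0 0 0 1" --pt "0 0 0 0 0 0 1" --pt "0 0 0 0 0 0 1"

```text
clock: 8.15
position: [0.5067, 0.0542, 0.2637]
tool_rot: [-3.141, -0.245, 1.407]
force: [-0.0, -0.3, -1.0]
grip_width: 0.0204
finger_force: 68.9
```

```bash
python3 -c "
from h import *
s=observe();print(s['clock'],s['position'],s['qd'].round(3),s['force'],s['finger_force'])
T=R.from_euler('xyz',s['tool_rot'])
for d in (-.169,.131): print(s['position']+T.apply([d,0,-.009]))
cv2.imwrite('pics/s4.png',grab_frame('side')[:,:,::-1])
"
```

```text
8.15 [0.50673745 0.05420683 0.26374045] [ 0.    -0.002  0.001 -0.     0.001  0.002 -0.001] [-0.00944855 -0.26158293 -1.04618744] 68.8979423046112
[ 0.47967881 -0.10971348  0.23149201]
[0.52708524 0.17744633 0.30423729]
```

View pics/s4.png

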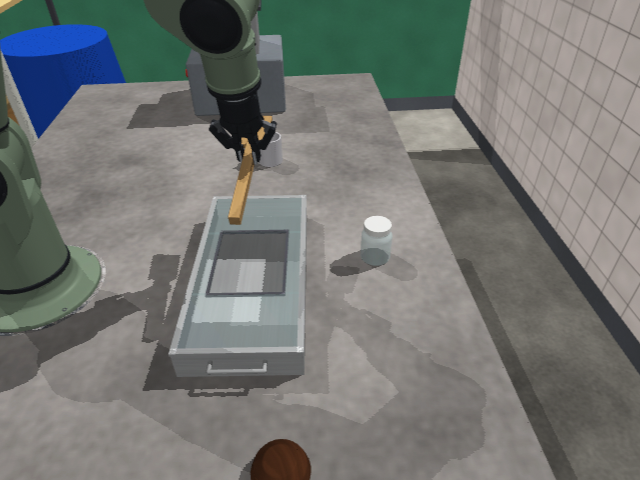

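The paddle is held clear in the air, with its handle end at pixel (236,220) and about 230 mm above the counter. The pan is empty, and the jar (376,240), coconut (281,468) and mug (270,148) are where they were.

```bash
python3 -c "
from workcell import *
print(job_done())"
```

```text
the job is handed in; nothing more can be done
None
```

I tilted the paddle out of the pan blade end first and handed the job in at about 8 s with it still in the gripper, its lower end about 160 mm above the cover. It was touching nothing, and the bystanders looked unmoved; `job_done()` returned no verdict.

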